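Post the failed unit through the sprung flap of the reject box

TASK

The enclosure with the red dot has failed its test: put it through the sprung flap of the red reject box so that it drops right inside and the flap springs shut behind it. Leave the two green-dotted enclosures, the multimeter and the tape roll where they are.

Things in the scene. Friction and masses are not known exactly. Their poses are not given: they have to be found in the camera images.
- failed_unit: the reject: flat die-cast aluminium enclosure with a red dot on its upper face, 92 mm (its x) by 56 mm (its y) by 20 mm (its z), about 0.2 kg, lying flat on the bench. Origin: centre of its underside. Flat ends: it can be stood upright on a 56 x 20 mm end
- passed_unit_a: good enclosure of the same make and size, green dot; bystander lying flat on the bench. Origin: centre of its underside
- passed_unit_b: good enclosure of the same make and size, green dot; bystander lying flat on the bench. Origin: centre of its underside
- reject_box: hollow red box fixed to the bench, 240 deep (its x), 250 wide (its y), 280 mm high. Origin: centre of its underside; its front is its -x side, towards the robot. Front wall 180 mm high; from its top edge a flat hood slopes up and back at 30 degrees for 200 mm, then a flat top. The way in, square to the hood, points 30 degrees from straight down, towards box +x. Inside, the floor rises to the back
- slot (a point): centre of the slot's mouth on the hood's outer face (box frame: x -35, z 229 mm). Slot 160 mm wide (box y), 46 mm high (along the slope): an enclosure passes endwise, its 56 mm side along the slot's width, with room for a fingertip on either side, but not crosswise. From the lower edge a chute plate runs 55 mm inward, square to the hood, so nothing goes straight down; beyond it the box is empty
- flap (a joint): aluminium flap, 156 x 50 mm, shutting the slot from inside, hinged at the slot's upper edge, swings inward: 0 shut, at most 1.55 rad. Spring: about 1 N at the free edge to start, 3.5 N at 1.35 rad. It pinches what stands in the slot against the chute plate: a unit let go half way can stick. Fingertips 45 to 55 mm inside hold it clear of the unit, which then falls
- meter: bystander: yellow and black multimeter, 140 x 68 x 42 mm, lying on the bench between the enclosures and the box. Origin: centre of its underside
- tape_roll: bystander: roll of black tape, 58 mm across and 19 mm high, lying flat on the bench in front of the box. Origin: centre of its underside

How it is judged:
By the outcome, as a careful person would: the job done as asked, in the order asked, and still so for the second after the job is handed in, with the robot touching nothing.
It also fails if it takes over 51 s, if anything falls off the work surface, if the arm or the gripper's body presses on something with over 40 N, if the wrist force passes 120 N, or if a joint passes its speed limit or range.

ROBOT

A 6-joint arm with a two-finger parallel gripper is mounted at the origin on a cart in front of the work surface, level with it; the furniture and walls round the work are solid. World frame = base frame: x ahead of the robot, y to its left, z up, the work surface at z = 0. Lengths are in m, angles in rad, forces in N, time in s.
With the tool pointing down it reaches from about 0.275 to 0.875 m from the base axis. Payload 12.5 kg.
Tool frame: the origin (TCP) lies midway between the tips of the shut fingers; the grasp point (between the pads) lies 19 mm behind it; z points along the fingers, y is the line along which they close (so a half turn about z gives the same grasp; the last joint's range is limited). The gripper opens to 85 mm and grips with 20 to 120 N. Pads are 22 mm wide; open, the fingers measure 114 mm over their backs; the gripper's body (76 mm by 85 mm) begins 54 mm behind the grasp point. The pads swing forward as they close: fully open they stand 13 mm farther back than shut.
Start: joints at [-0.085, 0.351, 1.652, -0, 1.139, -0.085], TCP at [0.55, 0, 0.231] pointing down, gripper open.
Joint ranges: [-2.75, 2.75], [-0.79, 2.1], [0.01, 2.65], [-1.57, 4.71], [0.07, 3.14], [-2.87, 2.87]. Speed limits (rad/s): [2.22, 2.22, 2.79, 3.14, 3.14, 3.14].

INTERFACE

Orientations are given as [roll, pitch, yaw] about the fixed x, y, z axes, in that order (R = Rz(yaw) Ry(pitch) Rx(roll)).
In Python, from bench import bot gives the robot as it stands. Calls block until the motion is done:
- bot.move_pose(position, orientation): joint-space move of the TCP to a pose.
- bot.move_l(position, orientation=None, velocity=0.15, f_stop=None): straight line of the TCP; orientation=None keeps the orientation; velocity is the mean speed in m/s. With f_stop (N) it stops when the force on the tool has changed by that much, and returns True; else False.
- bot.move_j(angles): joint-space move.
- bot.gripper_to(opening, newtons=None): opening from 0.0 (shut) to 1.0 (fully open); newtons is the grip in N (None keeps the last); returns when the fingers have stopped.
- bot.hold(seconds).
- bot.inverse_kinematics(position, orientation): joint angles nearest the present ones, or None.
- bot.sense(): the state.
- bot.capture(name): name is "scene" or "side" or "wrist"; returns a dict with "image" (480x640x3 uint8, red, green, blue), "mtx" (3x3 intrinsics, pixels), "rvec" (rotation vector, rad) and "tvec" (3), from world to camera coordinates, as OpenCV has them; the wrist camera has in their place "tool_from_camera" (4x4, takes a point from camera to tool coordinates, whose origin is the TCP and whose axes are the flange's). Camera axes: x right, y down, z forward; pixel columns grow to the right and rows downward; lengths in m; the calibration is good to about 2 mm. The wrist camera is an equidistant fisheye: a pixel r from the principal point sees the ray r / f radians off the axis. A picture is of the moment at which its call begins: read the wrist's pose just before it. There is no depth.
A pose or a line that the arm cannot do raises bot.MotionError and nothing moves.
- bot.job_done(): hands the job in; it is judged then, once.
The state is a dict: "t": time; "q": joint angles; "qd": joint speeds; "tau": joint torques, N m; "eef_pos": TCP position; "tool_rot": TCP orientation; "force": force on the tool from outside, world axes, zero at the start; "ft_torque": the same for the moment, N m; "grip_width": opening from 0.0 (shut) to 1.0 (fully open); "gripper_force": force on a finger pad.
Only numpy, scipy, OpenCV 4.12 (cv2) and the standard library are available. Lean on these libraries where they do the work, as an engineer would, in place of code of your own. Each camera call takes 0.05 s, during which the arm holds its last target. There are 200 camera calls.

## Working session

There is one attempt and no reset: what is moved stays moved. The work goes in short steps, each a Python script; the robot and the scene stay as the last script left them, time stands still between calls to the robot, and variables do not carry over. Pictures are saved under pics/ and viewed, at most 10 in all, crops included, and the job is handed in when it is done.

```bash
mkdir -p pics; ls
cat > h.py <<'E'
import numpy as np, cv2
from bench import bot
def ray(c,uv):
    R=cv2.Rodrigues(np.array(c["rvec"],float))[0]; t=np.array(c["tvec"],float).ravel()
    p=cv2.undistortPoints(np.array(uv,float).reshape(-1,1,2),np.array(c["mtx"],float),None).reshape(-1,2)
    d=np.c_[p,np.ones(len(p))]@R
    return -R.T@t,d
def plane(c,uv,z):
    o,d=ray(c,uv); return o+d*((z-o[2])/d[:,2])[:,None]
def save(n,im): cv2.imwrite(f"pics/{n}.png",cv2.cvtColor(im,cv2.COLOR_RGB2BGR))
E
python3 - <<'E'
from h import *
for n in("scene","side"):
    c=bot.capture(n); save(n+"0",c["image"]); o,_=ray(c,[[320,240]]); print(n,o,c["mtx"])
    np.save(n+"0.npy",c,allow_pickle=True)
print(bot.sense())
E
```

```text
bench.py
pics
scene [ 0.14283083 -0.72418844  1.07541396] [[459.50528019   0.         328.21647489]
 [  0.         459.50528019 234.10152388]
 [  0.           0.           1.        ]]
side [0.43877049 0.80186602 0.829058  ] [[470.02011165   0.         318.08861347]
 [  0.         470.02011165 239.2699225 ]
 [  0.           0.           1.        ]]
{'t': 0.1, 'q': array([-8.46134883e-02,  3.51219835e-01,  1.65236110e+00,  1.80425705e-06,
        1.13911986e+00, -8.45601227e-02]), 'qd': array([ 0.00091666, -0.00204011, -0.00107962, -0.00087758,  0.00151012,
       -0.00100365]), 'tau': array([ 7.48983075e-04, -5.06837368e+01, -2.91875267e+01, -4.43532826e-05,
        2.64409253e-03,  5.99887670e-06]), 'eef_pos': array([5.49695020e-01, 4.44596901e-05, 2.30791350e-01]), 'tool_rot': array([-3.14048861e+00, -9.52247713e-05,  1.57074215e+00]), 'force': array([-0.73498425,  0.28102755,  0.70267182]), 'ft_torque': array([0.01099617, 0.02785633, 0.00708059]), 'gripper_force': 0.0, 'grip_width': 1.0028471914686752}
```

View pics/scene0.png

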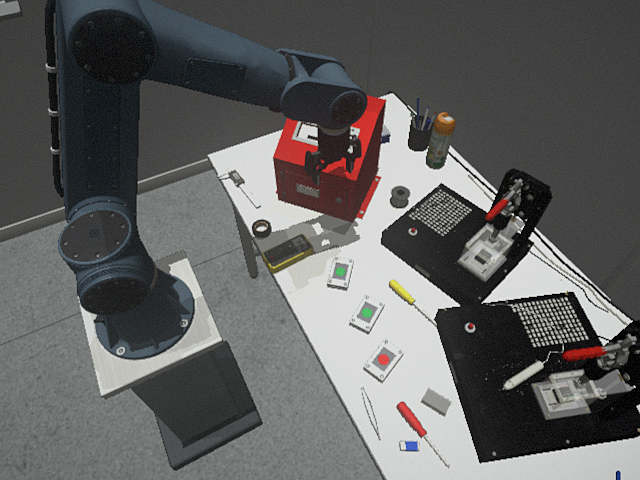

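View pics/side0.png

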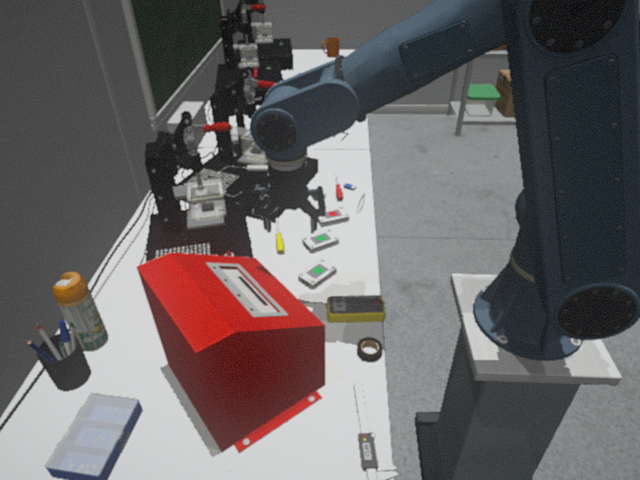

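Run:
```python
import numpy as np,cv2
s=cv2.imread("pics/scene0.png");d=cv2.imread("pics/side0.png")
cv2.imwrite("pics/c1.png",cv2.resize(d[235:465,125:400],(800,600*800*230//275//600 if 0 else 600),interpolation=cv2.INTER_CUBIC)) if 0 else None
cv2.imwrite("pics/c1.png",cv2.resize(d[245:455,130:400],None,fx=2.8,fy=2.8,interpolation=cv2.INTER_CUBIC))
a=cv2.resize(s[90:225,260:400],None,fx=2.8,fy=2.8,interpolation=cv2.INTER_CUBIC)
b=cv2.resize(s[250:385,315:455],None,fx=2.8,fy=2.8,interpolation=cv2.INTER_CUBIC)
cv2.imwrite("pics/c2.png",np.hstack([a,b]))
```

```text
(no output)
```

View pics/c1.png

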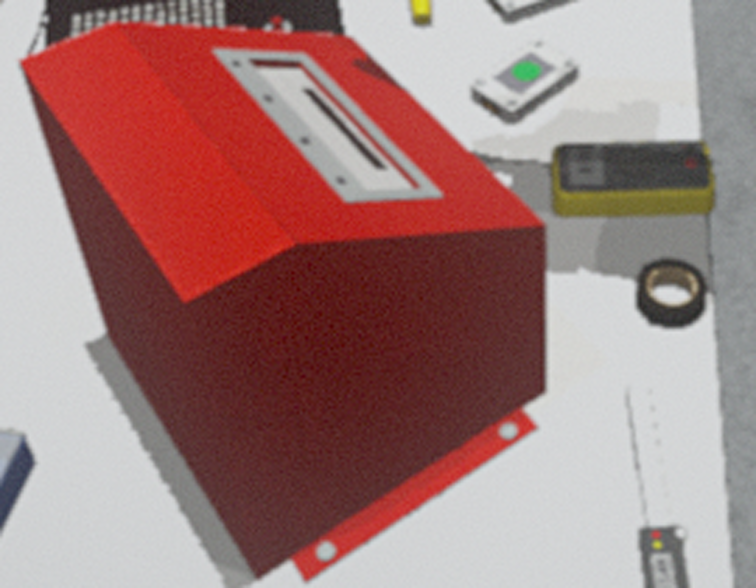

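View pics/c2.png

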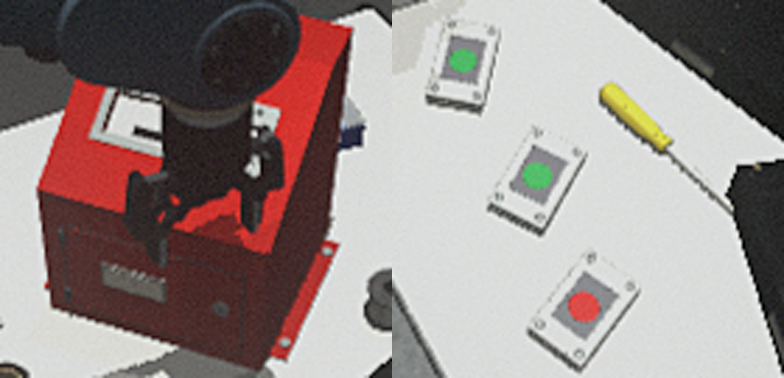

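```bash
cat > loc.py <<'E'
from h import *
S=np.load("scene0.npy",allow_pickle=True).item();D=np.load("side0.npy",allow_pickle=True).item()
def rigid(A,B):
    a=A-A.mean(0);b=B-B.mean(0);th=np.arctan2((a[:,0]*b[:,1]-a[:,1]*b[:,0]).sum(),(a*b).sum())
    c,s=np.cos(th),np.sin(th);R=np.array([[c,-s],[s,c]]);t=B.mean(0)-R@A.mean(0)
    return t,th,np.linalg.norm(B-A@R.T-t,axis=1)
P=[(296,243,53.2,125,280),(118,24,53.2,-125,280),(183,302,120,125,280),(24,62,120,-125,280),(543,224,-120,125,180),(350,40,-120,-125,180),(546,392,-120,125,0),(258,578,120,125,0)]
A=[];B=[]
for u,v,x,y,z in P:
    A.append((x/1e3,y/1e3));B.append(plane(D,[[130+u/2.8,245+v/2.8]],z/1e3)[0,:2])
bt,bth,res=rigid(np.array(A),np.array(B))
def dots(c,kind):
    h=cv2.cvtColor(c["image"],cv2.COLOR_RGB2HSV)
    m=cv2.inRange(h,(50,100,80),(80,255,255)) if kind=="g" else (cv2.inRange(h,(0,120,120),(8,255,255))|cv2.inRange(h,(172,120,120),(179,255,255)))
    n,_,st,ce=cv2.connectedComponentsWithStats(m); return [(st[i,4],ce[i]) for i in range(1,n) if st[i,4]>25]
if __name__=="__main__":
    print("box",bt,np.degrees(bth),res.round(4))
    for k in "gr":
        for n,c in(("scene",S),("side",D)):
            for a,ce in dots(c,k): print(k,n,a,ce.round(1),plane(c,[ce],.02)[0].round(4))
    scr=np.array([(592,258),(631,287),(579,353),(540,323)],float)
    w=plane(S,np.c_[315+(scr[:,0]-392)/2.8,250+scr[:,1]/2.8],.02)
    print(w.round(4),w.mean(0)); l=w[:2].mean(0)-w[2:].mean(0); s=w[1]+w[2]-w[0]-w[3]
    print("long",np.degrees(np.arctan2(l[1],l[0])),np.linalg.norm(l),"short",np.degrees(np.arctan2(s[1],s[0])))
E
python3 loc.py
cat > plan.py <<'E'
from h import *
from scipy.spatial.transform import Rotation as Ro
Z=np.array([0,0,1.])
U=np.array([.472,-.402]); LA=np.radians(21.9)
def hv(a): return np.array([np.cos(a),np.sin(a),0])
def rpy(z,y):
    z=z/np.linalg.norm(z); return Ro.from_matrix(np.c_[np.cross(y,z),y,z]).as_euler("xyz")
# grasp near end A; b: unit direction A->B; t tilt ; e: grip point distance from A; g: TCP ahead of grip point
def grasp(c,b,t,e,zt,sy):
    z=-np.cos(t)*Z+np.sin(t)*b; y=sy*np.cross(Z,b)
    return np.r_[c,0]-b*(.046-e)+np.array([0,0,zt]),rpy(z,y)
E
python3 - <<'E'
from plan import *
t=np.radians(25)
for end in(0,1):
  b=hv(LA+end*np.pi)
  for sy in(1,-1):
    p,o=grasp(U,b,t,.015,.006,sy); q=bot.inverse_kinematics(p,o)
    print(end,sy,p.round(3),None if q is None else q.round(2))
for hd in range(0,360,30):
  h=hv(np.radians(hd)); z=np.cos(t)*h-np.sin(t)*Z
  for sy in(1,-1):
    y=sy*np.cross(Z,-h); q=bot.inverse_kinematics(np.array([.465,-.41,.08])+z*.01,rpy(z,y))
    if q is not None: print("stand",hd,sy,q.round(2))
bx=hv(np.radians(40.04)); d=.5*bx-np.cos(np.pi/6)*Z; sl=np.r_[.6407,.1871,0]-.035*bx+.229*Z
for s in(1,-1):
  for dep in(-.1,.05):
    q=bot.inverse_kinematics(sl+dep*d,rpy(d,s*np.cross(Z,bx))); print("slot",s,dep,None if q is None else q.round(2))
E
```

```text
0 1 [ 0.443 -0.414  0.006] [-1.01  0.74  1.74  0.7   0.7   2.77]
0 -1 [ 0.443 -0.414  0.006] [-1.01  0.74  1.74  0.7   0.7  -0.37]
1 1 [ 0.501 -0.39   0.006] [-0.59  0.91  1.35 -0.39  1.16  0.81]
1 -1 [ 0.501 -0.39   0.006] [-0.59  0.91  1.35 -0.39  1.16 -2.34]
stand 0 1 [-1.15  0.77  1.98  1.78  1.01 -1.15]
stand 0 -1 [-1.15  0.77  1.98  1.78  1.01  2.  ]
stand 30 1 [-1.18  0.87  1.67  1.21  1.29 -0.95]
stand 30 -1 [-1.18  0.87  1.67  1.21  1.29  2.19]
stand 60 1 [-1.12  1.01  1.32  0.85  1.65 -0.92]
stand 60 -1 [-1.12  1.01  1.32  0.85  1.65  2.22]
stand 90 1 [-1.    1.15  0.99  0.57  2.   -1.05]
stand 90 -1 [-1.    1.15  0.99  0.57  2.    2.09]
stand 120 1 [-0.87  1.25  0.76  0.21  2.25 -1.36]
stand 120 -1 [-0.87  1.25  0.76  0.21  2.25  1.78]
stand 150 1 [-0.72  1.26  0.73 -0.23  2.26 -1.81]
stand 150 -1 [-0.72  1.26  0.73 -0.23  2.26  1.33]
stand 180 1 [-0.59  1.18  0.93 -0.59  2.02 -2.13]
stand 180 -1 [-0.59  1.18  0.93 -0.59  2.02  1.01]
stand 210 1 [-0.48  1.04  1.24 -0.88  1.66 -2.27]
stand 210 -1 [-0.48  1.04  1.24 -0.88  1.66  0.87]
stand 240 1 [-0.42  0.9   1.59 -1.22  1.29 -2.25]
stand 240 -1 [-0.42  0.9   1.59 -1.22  1.29  0.89]
stand 270 1 [-0.46  0.79  1.91  4.49  0.98 -2.05]
stand 270 -1 [-0.46  0.79  1.91  4.49  0.98  1.1 ]
stand 300 1 [-0.66  0.73  2.14  3.6   0.89 -1.7 ]
stand 300 -1 [-0.66  0.73  2.14  3.6   0.89  1.44]
stand 330 1 [-0.96  0.73  2.16  2.64  0.91 -1.44]
stand 330 -1 [-0.96  0.73  2.16  2.64  0.91  1.7 ]
slot 1 -0.1 [ 0.    0.16  1.77  0.45  0.84 -2.51]
slot 1 0.05 [ 0.09  0.43  1.75  0.55  0.58 -2.58]
slot -1 -0.1 [0.   0.16 1.77 0.45 0.84 0.63]
slot -1 0.05 [0.09 0.43 1.75 0.55 0.58 0.56]
```

Run:
```python
from plan import *
t=np.radians(25); b=hv(LA+np.pi)
p,o=grasp(U,b,t,.015,.006,1); z=Ro.from_euler("xyz",o).as_matrix()[:,2]
bot.move_pose(p-z*.1,o); print(bot.sense()["t"],bot.sense()["q"].round(2))
print(bot.move_l(p,velocity=.12,f_stop=15)); 
bot.gripper_to(0,60); s=bot.sense(); print(s["t"],s["eef_pos"],s["grip_width"],s["gripper_force"],s["force"])
bot.move_l(p+.14*Z,velocity=.2)
h=hv(np.radians(40)); zz=np.cos(t)*h-np.sin(t)*Z; o2=rpy(zz,np.cross(Z,-h))
bot.move_pose(np.r_[.465,-.41,.17],o2); s=bot.sense(); print(s["t"],s["q"].round(2),s["grip_width"],s["tool_rot"],o2)
c=bot.capture("side"); save("s1",cv2.resize(c["image"][100:300,200:460],None,fx=3,fy=3))
np.save("side1.npy",c,allow_pickle=True)
```

```text
1.5667 [-0.54  0.83  1.25 -0.35  1.35  0.78]
False
2.9417 [ 0.50147127 -0.39054688  0.00686939] 0.6398929358664452 64.03905272483826 [1.42033536 1.11574828 5.07084324]
5.15 [-1.18  0.76  1.56  1.05  1.48 -0.8 ] 0.6353776538512504 [-3.13739236 -1.13344667  0.69563585] [ 3.14159265 -1.13446401  0.6981317 ]
```

View pics/s1.png

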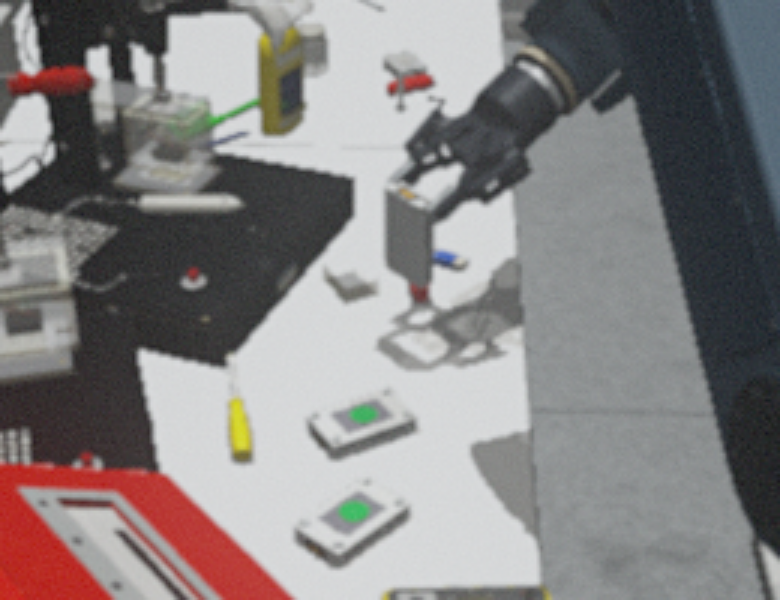

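Run:
```python
from plan import *
t=np.radians(25);h=hv(np.radians(40)); zz=np.cos(t)*h-np.sin(t)*Z
bot.move_l([.465,-.41,.088],velocity=.15)
print(bot.move_l([.465,-.41,.070],velocity=.02,f_stop=5)); s=bot.sense(); print(s["t"],s["eef_pos"],s["force"])
bot.hold(.2); bot.gripper_to(1.0); p=bot.sense()["eef_pos"]; bot.hold(.3)
bot.move_l(p-zz*.11,velocity=.12); print(bot.sense()["t"])
c=bot.capture("side"); save("s2",cv2.resize(c["image"][100:300,200:460],None,fx=3,fy=3)); np.save("side2.npy",c,allow_pickle=True)
c=bot.capture("scene"); np.save("scene2.npy",c,allow_pickle=True)
```

```text
True
6.5333 [ 0.46503547 -0.4099113   0.07594384] [-1.31674257 -1.03881898  4.94772221]
8.5167
```

View pics/s2.png

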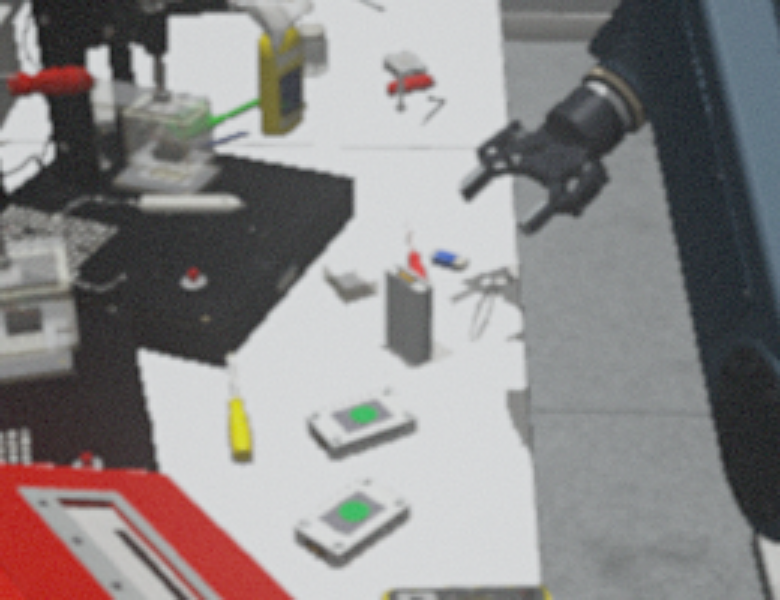

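Run:
```python
from plan import *
c=np.load("side2.npy",allow_pickle=True).item()
f=lambda u,z: plane(c,np.array(u)/3+[200,100],z)[:,:2]
top=f([(386,270),(413,291),(433,285),(406,266)],.092); bot_=f([(388,345),(410,365),(432,360)],0)
m=top.mean(0); print(top.round(4),m,bot_.round(4))
h=hv(np.radians(40)); C=np.array([.465,-.41])-.004*h[:2]; print(C)
if np.linalg.norm(m-C)>.008: raise SystemExit("check")
p=bot.sense()["eef_pos"]; bot.move_l([p[0],p[1],.22],velocity=.25)
o=rpy(-Z,np.cross(Z,-h))
bot.move_pose(np.r_[C,.19],o); s=bot.sense(); print(s["t"],s["q"].round(2))
print(bot.move_l(np.r_[C,.060],velocity=.1,f_stop=10))
bot.gripper_to(0,70); s=bot.sense(); print(s["t"],s["eef_pos"],s["grip_width"],s["gripper_force"])
bot.move_l(np.r_[C,.30],velocity=.2); s=bot.sense(); print(s["t"],s["grip_width"])
for n in("side","scene"):
    c=bot.capture(n); np.save(n+"3.npy",c,allow_pickle=True)
    if n=="side": a=cv2.resize(c["image"][20:220,230:390],None,fx=2.5,fy=2.5)
    else: b=cv2.resize(c["image"][80:280,250:410],None,fx=2.5,fy=2.5)
save("s3",np.hstack([a,b]))
```

```text
[[ 0.4852 -0.4237]
 [ 0.4571 -0.3845]
 [ 0.4375 -0.3963]
 [ 0.4652 -0.432 ]] [ 0.46125944 -0.40910396] [[ 0.4833 -0.4249]
 [ 0.4594 -0.389 ]
 [ 0.437  -0.3987]]
[ 0.46193582 -0.41257115]
10.0667 [-0.81  0.52  1.5   0.    1.12  0.07]
False
11.9083 [ 0.46212617 -0.41271889  0.06062916] 0.6435254050255349 74.49660301208496
13.2583 0.641946582524833
```

View pics/s3.png

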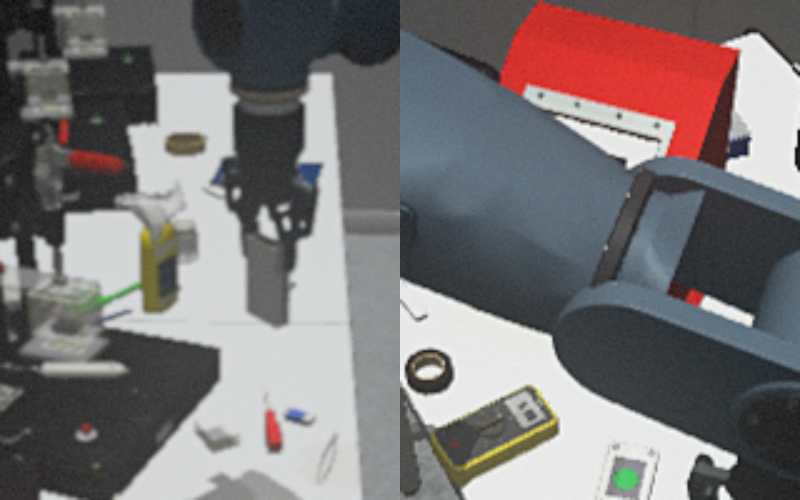

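Run:
```python
from loc import *
P=[(40,188,-120,125,180),(268,255,-120,-125,180),(262,370,-120,-125,0),(52,308,-120,125,0),(352,30,120,-125,280)]
A=np.array([(x/1e3,y/1e3) for _,_,x,y,_ in P]);B=np.array([plane(S,[[260+u/2.8,90+v/2.8]],z/1e3)[0,:2] for u,v,_,_,z in P])
t,th,r=rigid(A,B); print("scene",t,np.degrees(th),r.round(4)); print("side",bt,np.degrees(bth))
T=(t+bt)/2; TH=(th+bth)/2
bx=np.array([np.cos(TH),np.sin(TH),0]); sl=np.r_[T,.229]-.035*bx; n=-.5*bx+np.array([0,0,np.cos(np.pi/6)])
fr=np.array([(213,50),(305,55),(442,195),(347,201)],float)/2.8+[130,245]
o,d=ray(D,fr); X=o+d*(((sl-o)@n)/(d@n))[:,None]
e=X-sl; print("slot",sl,"frame corners slope/width mm",np.c_[e@(np.cos(np.pi/6)*bx+[0,0,.5]),e@np.cross([0,0,1],bx)].round(4)*1e3)
```

```text
scene [0.64068097 0.18336714] 39.87825452348182 [0.003  0.0017 0.0039 0.0007 0.005 ]
side [0.64070246 0.18706647] 40.04187909233299
slot [0.61386448 0.16273793 0.229     ] frame corners slope/width mm [[ 45.  -89.7]
 [-31.8 -89. ]
 [-33.3  88. ]
 [ 44.2  89.5]]
```

Run:
```python
from plan import *
th=np.radians(39.96); bx=hv(th); d=.5*bx-np.cos(np.pi/6)*Z; up=np.cos(np.pi/6)*bx+.5*Z
sl=np.array([.6139,.1627,.229])-.001*up; o=rpy(d,np.cross(Z,-bx))
bot.move_pose(sl-.2*d,o); s=bot.sense(); print(s["t"],s["q"].round(2),s["grip_width"])
bot.move_l(sl-.085*d,velocity=.15); s=bot.sense(); print(s["t"],s["eef_pos"],sl-.085*d,s["grip_width"])
c=bot.capture("side"); save("s4",cv2.resize(c["image"][200:400,130:350],None,fx=3,fy=3))
```

```text
15.2333 [-0.08  0.02  1.72  0.42  1.05  0.65] 0.6469163088856207
16.15 [0.58088605 0.13461907 0.30300895] [0.58066024 0.13484806 0.30211216] 0.6418175029289809
```

View pics/s4.png

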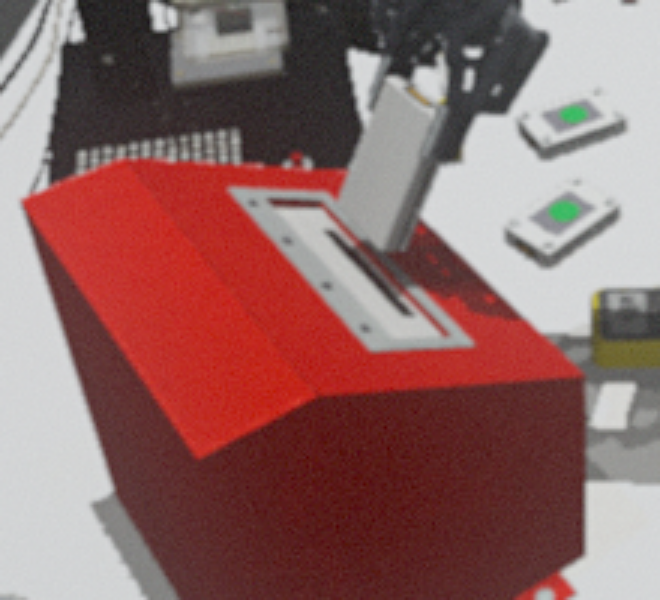

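Run:
```python
from plan import *
th=np.radians(39.96); bx=hv(th); d=.5*bx-np.cos(np.pi/6)*Z; up=np.cos(np.pi/6)*bx+.5*Z
sl=np.array([.6139,.1627,.229])-.001*up
hit=False
for D in(-.03,.058):
    hit=bot.move_l(sl+D*d,velocity=.07,f_stop=15); s=bot.sense()
    print(D,hit,s["t"],"depth",(s["eef_pos"]-sl)@d,"F d/up/lat",s["force"]@d,s["force"]@up,s["force"]@np.cross(Z,bx),s["grip_width"])
    if hit: break
```

```text
-0.03 False 17.1333 depth -0.029632090933873298 F d/up/lat 1.1344816010433916 -5.602124650840567 0.898778062416 0.6414492917133089
0.058 False 18.5417 depth 0.05788639820361975 F d/up/lat 2.756999121769782 -4.618916972258926 -0.44895823022794645 0.6451557725375097
```

Run:
```python
from plan import *
th=np.radians(39.96); bx=hv(th); d=.5*bx-np.cos(np.pi/6)*Z; up=np.cos(np.pi/6)*bx+.5*Z
sl=np.array([.6139,.1627,.229])-.001*up
bot.gripper_to(.85); bot.hold(1.0); s=bot.sense(); print(s["t"],s["force"]@d,s["grip_width"])
bot.move_l(sl-.12*d,velocity=.12); bot.move_l(sl-.22*d-.10*bx,velocity=.2); bot.hold(.5); s=bot.sense(); print(s["t"],s["force"])
a=bot.capture("side")["image"][200:440,100:400];b=bot.capture("scene")["image"][90:330,240:440]
save("s5",np.hstack([cv2.resize(x,None,fx=1.6,fy=1.6) for x in(a,b)]))
```

```text
19.8583 -3.5831826218697524 0.8480939408446825
23.0083 [ 0.48392419 -0.40510192 -0.71041044]
```

View pics/s5.png

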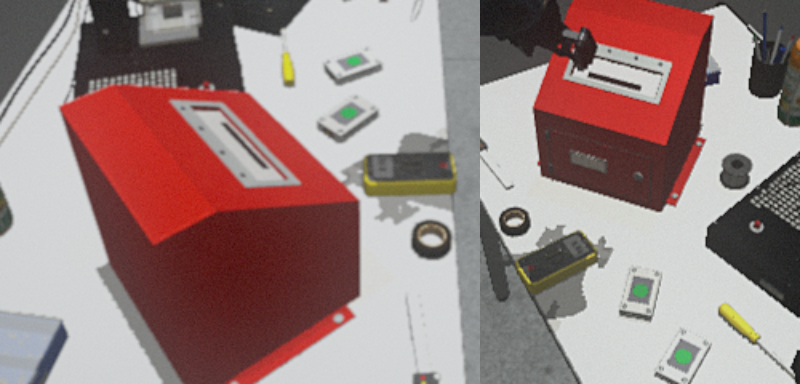

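The flap is shut at side-view (235,145), just as in the first picture. The unit is gone from view and nothing else has moved, so I'm handing the job in.

```bash
python3 -c "
from bench import bot
print(bot.job_done())"
```

```text
the job is handed in; nothing more can be done
None
```

The red-dotted enclosure went through the flap into the reject box and the flap closed behind it. The other items look unmoved in the last pictures, and I handed the job in at about 23 s of the 51 s allowed.

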